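Centre the wobbly catch cup on its stand

TASK

The clear catch cup with the aluminium funnel in its mouth stands off-centre on its small round stand. Nudge it with light fingertip taps until it stands upright in the middle of the stand, with an even margin all round, then take the hand away. Do not pinch, lift, tip or knock off the cup, and leave the other things on the counter where they are.

Things in the scene. Friction and masses are not known exactly. Their poses are not given: they have to be found in the camera images.
- cup: clear acrylic catch cup, loose, 130 g, round, top-heavy, 60 mm high, an aluminium funnel fixed in its mouth. Origin: centre of its underside, z up. Foot 36 mm across, 5 mm high; neck 20 mm; belly 56 mm across (its widest) 19 to 27 mm up; then narrowing to the rim, 52 mm across. Slides when pushed slowly at the belly with 1 N or so; tips when pushed near the rim or struck
- cup_mouth (a point): centre of the funnel's mouth on the cup's axis, 60 mm above the cup's underside
- stand: small round grey plastic stand, fixed: a spool 45 mm high, flat top 80 mm across, foot 104 mm across. Origin: centre of its underside on the counter. The cup starts on its top, 16 to 24 mm off-centre in any direction
- stand_top (a point): centre of the stand's flat top, 45 mm above the counter: where the middle of the cup's underside should be
- key1: copper-toned key blank lying flat, 60 x 25 x 3 mm, loose; leave alone. Origin about the middle of its underside
- key2: copper-toned key blank lying flat, 60 x 25 x 3 mm, loose; leave alone. Origin about the middle of its underside
- key3: copper-toned key blank lying flat, 60 x 25 x 3 mm, loose; leave alone. Origin about the middle of its underside
- lock: chrome mortise lock body lying flat, about 100 x 200 x 20 mm, loose; leave alone. Origin at the centre of its underside, long side along its y
- mallet: small mallet with a yellow rubber head (60 mm long, 44 mm thick) and a wooden handle 200 mm long, lying on its side, loose; leave alone. Origin on the counter under the head; the handle points along its -x
- padlock: brass padlock lying flat, 70 x 46 x 20 mm, loose; leave alone. Origin at the centre of the underside of its brass body
- oil: oil can, upright, 54 mm across and 110 mm high, loose; leave alone. Origin at the centre of its underside
There are look-alikes about, which are no part of the job. There is more than one size of the stand; the one meant has the size given above.

How it is judged:
By the outcome, as a careful person would: the job done as asked, in the order asked, and still so for the second after the job is handed in, with the robot touching nothing.
It also fails if it takes over 48 s, if anything falls off the work surface, if the arm or the gripper's body presses on something with over 40 N, if the wrist force passes 120 N, or if a joint passes its speed limit or range.

ROBOT

A 7-joint arm with a two-finger parallel gripper is mounted at the origin on the work surface. World frame = base frame: x ahead of the robot, y to its left, z up, the work surface at z = 0. Lengths are in m, angles in degrees, forces in N, time in s.
With the tool pointing down it reaches from about 0.425 to 0.95 m from the base axis. Payload 4.7 kg.
Tool frame: the origin (TCP) lies at the very end of the fingers, on their centre line; the grasp point (between the pads) lies 19 mm behind it; z points along the fingers, y is the line along which they close (so a half turn about z gives the same grasp; the last joint's range is limited). The gripper opens to 85 mm and grips with 20 to 120 N. Pads are 22 mm wide; open, the fingers measure 114 mm over their backs; the gripper's body (76 mm by 85 mm) begins 54 mm behind the grasp point. The pads swing forward as they close: fully open they stand 13 mm farther back than shut.
Start: joints at [67.672, 26.849, -2.785, 87.806, 1.381, 65.374, -4.715], TCP at [0.238, -0.632, 0.211] pointing down, gripper open.
Joint ranges: [-148.3, 148.3], [-19.14, 114.17], [-79.39, 73.82], [5.75, 140.21], [-59.74, 239.74], [12.07, 113.84], [-152.46, 152.46]. Speed limits (degrees/s): [147.25, 147.25, 180, 180, 180, 180, 180].

INTERFACE

Orientations are given as [roll, pitch, yaw] about the fixed x, y, z axes, in that order (R = Rz(yaw) Ry(pitch) Rx(roll)).
In Python, from cell import manip, vision, hand_in gives the robot as it stands.
- The arm moves only by the tool move_arm, never from a script. Its argument "commands" is a list of rows, each a list of 7 numbers: the shift along the tool's x, y, z normalised to -1 to 1, where 1 is 0.25 m, then the turn, a rotation vector about the tool's x, y, z normalised to -1 to 1, where 1 is pi rad, then the closure, from -1 (fully open) to 1 (shut). A call has 1 to 10 rows; each row is the pose to reach, as a shift and turn from the pose commanded when the call began, along the tool's axes at that moment, turning the shorter way round; what a row does not reach only later rows make up. A row lasts 1/12 s, in which the tool goes at most 41.7 mm and 7.16 degrees, less where a joint would pass 70% of its speed; a pose out of reach is approached as far as the arm can. A call with a number of a shift or a turn outside -1 to 1 is refused whole. A call with a gripper value outside its range is refused whole. The fingers move at their own pace and stop on an object; "grip_force" is the grip in N (left out, the last holds). Time passes only in rows, so rows that repeat a pose let the fingers close. It gives the time, the measured TCP pose, the force, the opening and the grip force at its end, in the units of the state.
- manip.state(): the state, without advancing time (a new reading comes with each control period).
- vision.camera(name): name is "scene" or "top" or "wrist"; returns a dict with "frame" (400x640x3 uint8, red, green, blue), "vertical_fov" (degrees; the focal length in pixels is half the picture's height over the tangent of half this angle, whatever the lens; pixels are square), "cx", "cy" (the principal point, pixels), "extrinsics" (4x4, takes a point from camera to world coordinates); the wrist camera has in their place "tool_from_camera" (4x4, takes a point from camera to tool coordinates, whose origin is the TCP and whose axes are the flange's). Camera axes: x right, y down, z forward; pixel columns grow to the right and rows downward; lengths in m; the calibration is good to about 2 mm. A picture is of the moment at which its call begins: read the wrist's pose just before it. There is no depth.
- hand_in(): hands the job in; it is judged then, once.
The state is a dict: "t": time; "joint_positions": joint angles; "qvel": joint speeds; "effort": joint torques, N m; "tool_pos": TCP position; "ee_rot": TCP orientation; "force": force on the tool from outside, world axes, zero at the start; "moment": the same for the moment, N m; "gripper_width": opening from 0.0 (shut) to 1.0 (fully open); "gripper_force": force on a finger pad.
Only numpy, scipy, OpenCV 4.12 (cv2) and the standard library are available. Lean on these libraries where they do the work, as an engineer would, in place of code of your own. Each camera call takes 0.05 s, during which the arm holds its last target. There are 200 camera calls.

## Working session

There is one attempt and no reset: what is moved stays moved. The work goes in short steps, Python scripts to look and compute and a tool call to move; the robot and the scene stay as the last step left them, time stands still between calls to the robot, and variables do not carry over. Pictures are saved under pics/ and viewed, at most 10 in all, crops included, and the job is handed in when it is done.

Besides the shell and the picture viewer there is one more tool, called by a JSON object that holds its "fn" and its "kwargs". move_arm: Moves the arm, as the interface text tells. Scaled input: -1 to 1 covers 0.25 m each way for a shift and pi rad each way for a turn. Its arguments: {"type":"object","properties":{"commands":{"type":"array","items":{"type":"array","items":{"type":"number"}}},"grip_force":{"type":"number"}},"required":["commands"]}

```bash
mkdir -p pics; ls; python3 - <<'E'
from cell import manip, vision
import cv2, numpy as np
print(manip.state())
for n in ("scene","top"):
    c=vision.camera(n); cv2.imwrite(f"pics/{n}0.png",c["frame"][:,:,::-1])
    print(n,c["vertical_fov"],c["cx"],c["cy"],np.round(c["extrinsics"],4).tolist())
E
```

```text
pics
{'t': 0.0, 'joint_positions': array([67.67171622, 26.89894634, -2.78415395, 87.87503581,  1.37972989,
       65.37346378, -4.71629089]), 'qvel': array([-0.0279873 , -0.02906357, -0.03906981,  0.02507815, -0.04870457,
       -0.01286272, -0.06855463]), 'effort': array([ 4.47978837e-04, -5.10309720e+01, -4.72178240e-02, -2.37718517e+01,
        1.04711109e-02,  7.50081846e-03,  2.48033636e-06]), 'tool_pos': array([ 0.2380825 , -0.63094699,  0.21013244]), 'ee_rot': array([-1.79886106e+02,  3.23602844e-03,  2.06728458e+01]), 'force': array([-0.27468546,  0.31531383, -0.64526781]), 'moment': array([ 0.03099489,  0.0112936 , -0.00135514]), 'gripper_force': 0.0, 'gripper_width': 1.000270166288471}
scene 42.668657141291554 326.5782660829252 202.99059335203557 [[0.1415, 0.6502, -0.7464, 1.5545], [0.9898, -0.104, 0.0971, -0.0107], [-0.0145, -0.7526, -0.6583, 0.9806], [0.0, 0.0, 0.0, 1.0]]
top 49.22341428059894 313.7392718830713 199.29202618660833 [[-0.0195, -0.9876, 0.1557, 0.3994], [-0.9997, 0.022, 0.0145, 0.122], [-0.0177, -0.1554, -0.9877, 0.9627], [0.0, 0.0, 0.0, 1.0]]
```

View pics/scene0.png

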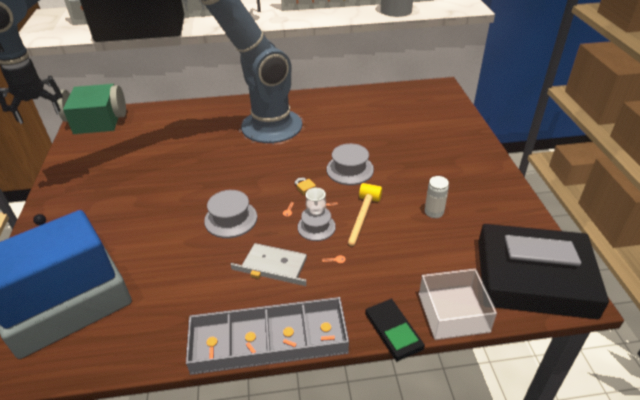

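View pics/top0.png

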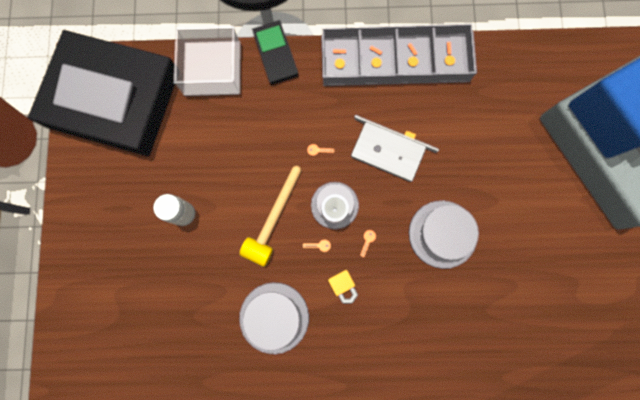

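Candidate stands in the top view: (335,206) carries the cup, while (445,234) and (273,318) are empty. The two empty ones look clearly bigger, so the first, small one fits. I'll confirm this in an enlarged crop.

```bash
python3 - <<'E'
import cv2, numpy as np
a=cv2.imread("pics/top0.png")[166:246,295:375]; b=cv2.imread("pics/scene0.png")[175:245,281:351]
r=lambda i:cv2.resize(i,(400,400),interpolation=cv2.INTER_CUBIC)
o=np.hstack([cv2.resize(a,(400,400),interpolation=cv2.INTER_CUBIC),cv2.resize(b,(400,400),interpolation=cv2.INTER_CUBIC)])
cv2.imwrite("pics/crop1.png",o)
E
```

```text
(no output)
```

View pics/crop1.png

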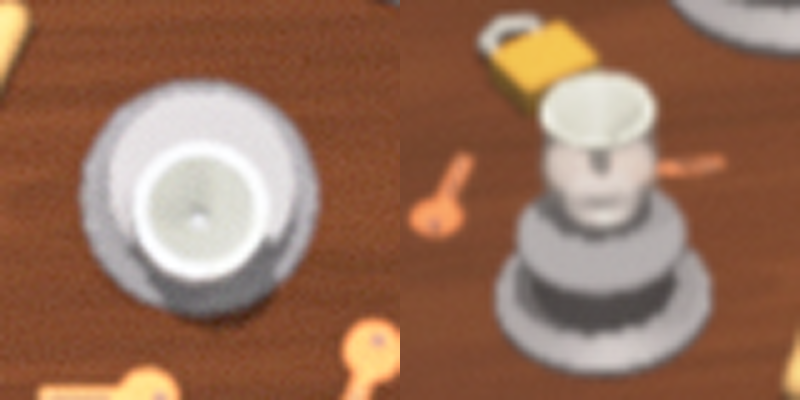

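The crop shows the small stand's foot at about top-view px (335,206), its flat top at about (335.5,203), and the cup's rim at about (335,208). So the cup is off-centre towards the robot.

```bash
cat > h.py <<'E'
from cell import manip, vision
import cv2, numpy as np
def K(c): f=200/np.tan(np.radians(c["vertical_fov"]/2)); return f
def back(c,u,v,z,E=None):
    E=c["extrinsics"] if E is None else E
    d=E[:3,:3]@[(u-c["cx"])/K(c),(v-c["cy"])/K(c),1]; o=E[:3,3]
    return (o+d*(z-o[2])/d[2])[:2]
def proj(c,P,E=None):
    E=c["extrinsics"] if E is None else E
    q=(np.atleast_2d(P)-E[:3,3])@E[:3,:3]
    return np.c_[c["cx"]+K(c)*q[:,0]/q[:,2],c["cy"]+K(c)*q[:,1]/q[:,2]]
def circ(x,y,z,r,n=180):
    a=np.linspace(0,2*np.pi,n); return np.c_[x+r*np.cos(a),y+r*np.sin(a),0*a+z]
def overlay(c,box,s,circles,E=None):
    u0,v0,u1,v1=box
    im=cv2.resize(c["frame"][v0:v1,u0:u1,::-1],None,fx=s,fy=s,interpolation=cv2.INTER_CUBIC)
    for P,col in circles:
        p=(proj(c,P,E)-[u0,v0]+.5)*s
        cv2.polylines(im,[np.round(p).astype(int)],True,col,1)
    return im
E
python3 - <<'E'
from h import *
t=vision.camera("top"); s=vision.camera("scene")
ct=lambda x,y:(295+(x+.5)/5-.5,166+(y+.5)/5-.5)
cs=lambda x,y:(281+(x+.5)/5.714-.5,175+(y+.5)/5.714-.5)
print("foot top",back(t,*ct(200,199),.004))
print("disc top: far edge",back(t,*ct(203,90),.045),"l/r",back(t,*ct(108,180),.045),back(t,*ct(297,180),.045))
print("rim top",back(t,*ct(201,211),.105))
print("rim scene",back(s,*cs(199,110),.105))
print("foot scene bottom",back(s,*cs(204,375),.0),"l/r",back(s,*cs(96,297),.004),back(s,*cs(312,297),.004))
print("disc scene bottom",back(s,*cs(202,292),.045),"l/r",back(s,*cs(117,238),.045),back(s,*cs(287,238),.045))
E
```

```text
foot top [0.53584401 0.09012093]
disc top: far edge [0.57704995 0.08893554] l/r [0.53903001 0.1303489 ] [0.53724848 0.05012183]
rim top [0.51666415 0.09321464]
rim scene [0.52054057 0.09440603]
foot scene bottom [0.58867429 0.08512354] l/r [0.53216491 0.03993426] [0.54845659 0.14279478]
disc scene bottom [0.57944073 0.08662508] l/r [0.53657133 0.05160078] [0.54918012 0.13089018]
```

```bash
cat >> h.py <<'E'
from scipy.spatial.transform import Rotation as R
def rel(p,yaw,p0,yaw0):
    A=R.from_euler('xyz',[180,0,yaw0],degrees=True); B=R.from_euler('xyz',[180,0,yaw],degrees=True)
    return np.round(A.inv().apply(np.subtract(p,p0))/.25,3), np.round((A.inv()*B).as_rotvec()/np.pi,3)
E
python3 - <<'E'
from h import *
W=[([.238,-.632,.211],20.67),([.41,-.44,.24],20.67),([.47,-.20,.24],0),([.455,.02,.24],-10),([.46,.104,.056],-10)]
for a,b in zip(W,W[1:]): print(rel(*b,*a))
E
```

```text
(array([ 0.915, -0.476, -0.116]), array([0., 0., 0.]))
(array([ 0.563, -0.813, -0.   ]), array([ 0.   , -0.   ,  0.115]))
(array([-0.06, -0.88, -0.  ]), array([ 0.   , -0.   ,  0.056]))
(array([-0.039, -0.334,  0.736]), array([0., 0., 0.]))
```

{"fn": "move_arm", "kwargs": {"commands": [[0.1, -0.05, -0.02, 0, 0, 0, 1], [0.24, -0.12, -0.04, 0, 0, 0, 1], [0.4, -0.2, -0.06, 0, 0, 0, 1], [0.55, -0.28, -0.08, 0, 0, 0, 1], [0.69, -0.36, -0.1, 0, 0, 0, 1], [0.8, -0.42, -0.12, 0, 0, 0, 1], [0.88, -0.46, -0.12, 0, 0, 0, 1], [0.92, -0.48, -0.12, 0, 0, 0, 1]]}}

```text
t: 0.87
tool_pos: [0.4145, -0.4343, 0.2417]
ee_rot: [-180.0, -0.1, 21.0]
force: [0.4, -0.3, -0.5]
gripper_width: 0.001
gripper_force: 0.0
```

{"fn": "move_arm", "kwargs": {"commands": [[0.06, -0.08, 0, 0, 0, 0.01, 1], [0.14, -0.2, 0, 0, 0, 0.03, 1], [0.23, -0.33, 0, 0, 0, 0.05, 1], [0.32, -0.46, 0, 0, 0, 0.07, 1], [0.41, -0.59, 0, 0, 0, 0.09, 1], [0.49, -0.7, 0, 0, 0, 0.1, 1], [0.54, -0.78, 0, 0, 0, 0.115, 1], [0.56, -0.81, 0, 0, 0, 0.115, 1]]}}

```text
t: 1.53
tool_pos: [0.4711, -0.1959, 0.2411]
ee_rot: [-179.9, 0.0, 0.2]
force: [0.0, -0.9, 0.2]
gripper_width: -0.002
gripper_force: 0.0
```

{"fn": "move_arm", "kwargs": {"commands": [[0, -0.1, 0, 0, 0, 0.01, 1], [-0.01, -0.24, 0, 0, 0, 0.02, 1], [-0.02, -0.39, 0, 0, 0, 0.03, 1], [-0.03, -0.54, 0, 0, 0, 0.04, 1], [-0.05, -0.68, 0, 0, 0, 0.05, 1], [-0.06, -0.79, 0, 0, 0, 0.056, 1], [-0.06, -0.86, 0, 0, 0, 0.056, 1], [-0.06, -0.88, 0, 0, 0, 0.056, 1], [-0.06, -0.88, 0, 0, 0, 0.056, 1]]}}

```text
t: 2.28
tool_pos: [0.4561, 0.0203, 0.2412]
ee_rot: [180.0, -0.0, -10.0]
force: [0.2, -0.2, -0.0]
gripper_width: 0.0
gripper_force: 0.0
```

```bash
python3 - <<'E'
from h import *
s=manip.state(); c=vision.camera("wrist"); T=c["tool_from_camera"]; print(np.round(T,3).tolist(),c["vertical_fov"])
P=np.eye(4);P[:3,:3]=R.from_euler('xyz',s["ee_rot"],degrees=True).as_matrix();P[:3,3]=s["tool_pos"]; E=P@T
st=(.538,.0905); cu=(.5185,.0938)
L=lambda:[(circ(*st,.045,.04),(0,255,0)),(circ(*st,0,.052),(255,255,0)),(circ(*cu,.105,.026),(0,0,255)),(circ(*cu,.045,.018),(255,0,255))]
im=overlay(c,(0,0,640,400),1,L(),E)
t=vision.camera("scene"); b=overlay(t,(266,165,366,245),5,L())
cv2.imwrite("pics/w1.png",im); cv2.imwrite("pics/s1.png",b)
E
```

```text
[[-0.0, -0.95, -0.313, 0.081], [1.0, -0.0, -0.001, -0.001], [0.001, -0.313, 0.95, -0.162], [0.0, 0.0, 0.0, 1.0]] 63.213149564692465
```

View pics/w1.png

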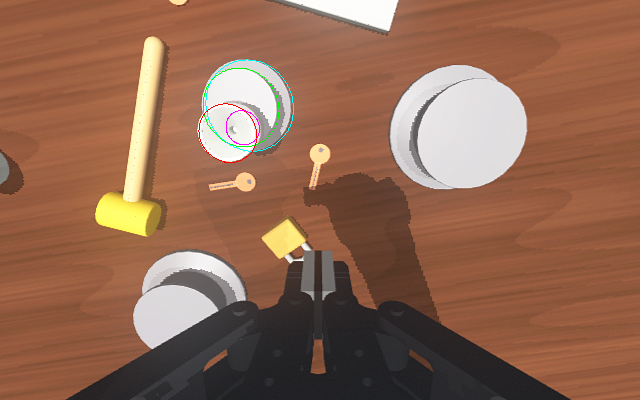

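View pics/s1.png

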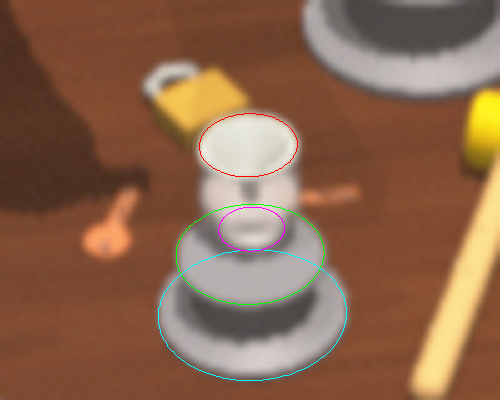

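The overlays fit in both views: stand at (0.538,0.0905), cup at (0.5185,0.0938). Next I descend on the robot side of the cup, with a slight tilt so the fingertip leads at belly height.

{"fn": "move_arm", "kwargs": {"commands": [[-0.01, -0.05, 0.08, 0, 0.005, 0, 1], [-0.03, -0.13, 0.2, 0, 0.01, 0, 1], [-0.04, -0.2, 0.34, 0, 0.02, 0, 1], [-0.05, -0.26, 0.47, 0, 0.03, 0, 1], [-0.06, -0.31, 0.57, 0, 0.033, 0, 1], [-0.062, -0.33, 0.65, 0, 0.033, 0, 1], [-0.062, -0.33, 0.69, 0, 0.033, 0, 1], [-0.062, -0.33, 0.704, 0, 0.033, 0, 1], [-0.062, -0.33, 0.704, 0, 0.033, 0, 1]]}}

```text
t: 3.13
tool_pos: [0.4554, 0.103, 0.0648]
ee_rot: [179.9, -5.9, -10.3]
force: [-0.3, -0.6, 0.2]
gripper_width: -0.006
gripper_force: 0.0
```

```bash
python3 - <<'E'
from h import *
s=manip.state(); print(s["tool_pos"],s["ee_rot"],s["force"]); c=vision.camera("wrist"); T=c["tool_from_camera"]
P=np.eye(4);P[:3,:3]=R.from_euler('xyz',s["ee_rot"],degrees=True).as_matrix();P[:3,3]=s["tool_pos"]; E=P@T
st=(.538,.0905); cu=(.5185,.0938)
L=[(circ(*st,.045,.04),(0,255,0)),(circ(*cu,.105,.026),(0,0,255)),(circ(*cu,.045,.018),(255,0,255)),(circ(*cu,.068,.028),(255,0,0))]
cv2.imwrite("pics/w2.png",overlay(c,(0,0,640,400),1,L,E))
E
```

```text
[0.45536443 0.10295424 0.06477125] [179.92702413  -5.89279555 -10.25249624] [-0.27500981 -0.63344888  0.19301107]
```

View pics/w2.png

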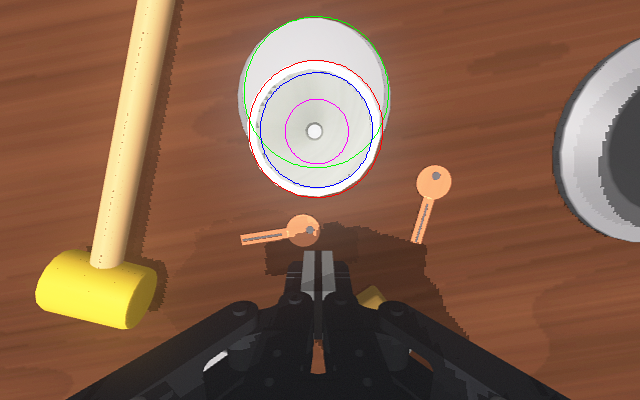

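The wrist view agrees: cup rim centred at about (316,129), stand disc centred at about (314,92), finger lined up about 25 mm short of the belly. I'll approach slowly.

{"fn": "move_arm", "kwargs": {"commands": [[0.005, 0, 0.0005, 0, 0, 0, 1], [0.015, 0, 0.0015, 0, 0, 0, 1], [0.026, 0, 0.0027, 0, 0, 0, 1], [0.038, 0, 0.004, 0, 0, 0, 1], [0.05, 0, 0.005, 0, 0, 0, 1], [0.06, 0, 0.006, 0, 0, 0, 1], [0.067, 0, 0.007, 0, 0, 0, 1], [0.073, 0, 0.0075, 0, 0, 0, 1], [0.077, 0, 0.008, 0, 0, 0, 1], [0.08, 0, 0.0083, 0, 0, 0, 1]]}}

```text
t: 4.02
tool_pos: [0.4748, 0.1012, 0.0651]
ee_rot: [180.0, -5.9, -10.1]
force: [-0.4, -0.6, 0.4]
gripper_width: 0.001
gripper_force: 0.0
```

{"fn": "move_arm", "kwargs": {"commands": [[0.0025, 0, 0.0002, 0, 0, 0, 1], [0.005, 0, 0.0005, 0, 0, 0, 1], [0.0075, 0, 0.0008, 0, 0, 0, 1], [0.01, 0, 0.001, 0, 0, 0, 1], [0.0125, 0, 0.0013, 0, 0, 0, 1], [0.015, 0, 0.0015, 0, 0, 0, 1], [0.0175, 0, 0.0018, 0, 0, 0, 1], [0.02, 0, 0.002, 0, 0, 0, 1], [0.0225, 0, 0.0023, 0, 0, 0, 1], [0.025, 0, 0.0026, 0, 0, 0, 1]]}}

```text
t: 4.85
tool_pos: [0.481, 0.1001, 0.0652]
ee_rot: [180.0, -5.9, -10.1]
force: [-0.5, 0.7, 0.0]
gripper_width: 0.003
gripper_force: 0.0
```

{"fn": "move_arm", "kwargs": {"commands": [[0.0025, 0, 0.0002, 0, 0, 0, 1], [0.005, 0, 0.0005, 0, 0, 0, 1], [0.0075, 0, 0.0008, 0, 0, 0, 1], [0.01, 0, 0.001, 0, 0, 0, 1], [0.0125, 0, 0.0013, 0, 0, 0, 1], [0.015, 0, 0.0015, 0, 0, 0, 1], [0.0175, 0, 0.0018, 0, 0, 0, 1], [0.02, 0, 0.002, 0, 0, 0, 1], [0.0225, 0, 0.0023, 0, 0, 0, 1], [0.025, 0, 0.0026, 0, 0, 0, 1]]}}

```text
t: 5.68
tool_pos: [0.4867, 0.0991, 0.0651]
ee_rot: [180.0, -5.9, -10.1]
force: [-2.2, -0.2, 2.2]
gripper_width: 0.006
gripper_force: 1.1
```

```bash
cat >> h.py <<'E'
def wrist():
    s=manip.state(); c=vision.camera("wrist")
    P=np.eye(4);P[:3,:3]=R.from_euler('xyz',s["ee_rot"],degrees=True).as_matrix();P[:3,3]=s["tool_pos"]
    print(s["t"],s["tool_pos"],s["ee_rot"]); return c,P@c["tool_from_camera"]
E
python3 - <<'E'
from h import *
c,E=wrist()
st=(.538,.0905); cu=(.5255,.0925)
L=[(circ(*st,.045,.04),(0,255,0)),(circ(*st,.0,.052),(255,255,0)),(circ(*cu,.105,.026),(0,0,255))]
cv2.imwrite("pics/w3.png",overlay(c,(190,0,450,270),2.2,L,E))
E
```

```text
5.6833 [0.48667153 0.0990667  0.06512907] [179.97512573  -5.89307482 -10.09540346]
```

View pics/w3.png

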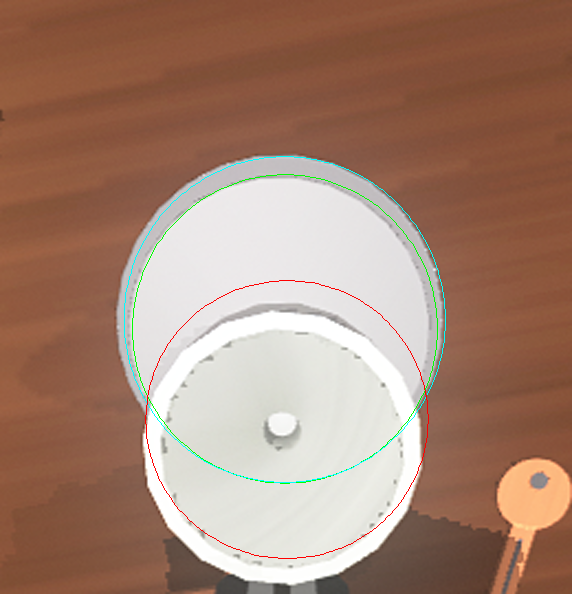

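```bash
python3 - <<'E'
from h import *
c,E=wrist()
rim=(190+283/2.2-.5,447/2.2-.5); dr=(190+281/2.2-.5,432/2.2-.5)
print("rim",back(c,*rim,.105,E))
for z in (.045,.06,.075,.09): print(z,back(c,*dr,z,E))
disc=(190+285/2.2-.5+0,0)
# prior view
P=np.eye(4);P[:3,:3]=R.from_euler('xyz',[179.927,-5.893,-10.252],degrees=True).as_matrix();P[:3,3]=[.45536,.10295,.06477]
E0=P@c["tool_from_camera"]; print("w2 rim",back(c,316,128.7,.105,E0))
for z in (.045,.06,.075,.09): print(z,back(c,314,131,z,E0))
t=vision.camera("scene"); cu=(.5205,.0925);st=(.538,.0905)
L=[(circ(*st,.045,.04),(0,255,0)),(circ(*cu,.105,.026),(0,0,255)),(circ(*cu,.045,.018),(255,0,255))]
b=overlay(t,(276,165,356,245),7,L); cv2.imwrite("pics/s2.png",b)
E
```

```text
5.7333 [0.48690738 0.09907516 0.06516115] [179.984516    -5.91318007 -10.09803691]
rim [0.52172239 0.09387577]
0.045 [0.51297866 0.09597095]
0.06 [0.5158795  0.09541356]
0.075 [0.51878034 0.09485617]
0.09 [0.52168118 0.09429878]
w2 rim [0.51933232 0.09325052]
0.045 [0.51881343 0.09481921]
0.06 [0.5187635  0.09465736]
0.075 [0.51871358 0.0944955 ]
0.09 [0.51866365 0.09433365]
```

View pics/s2.png

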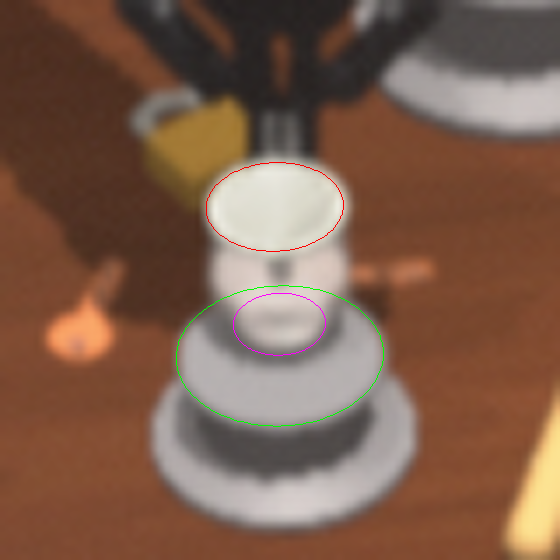

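The cup stands upright and has moved about 2.4 mm. It's now at (0.5217,0.0939) against the stand's (0.538,0.092), so about 16 mm remain along the same direction.

{"fn": "move_arm", "kwargs": {"commands": [[0.0025, 0, 0.0002, 0, 0, 0, 1], [0.005, 0, 0.0005, 0, 0, 0, 1], [0.0075, 0, 0.0008, 0, 0, 0, 1], [0.01, 0, 0.001, 0, 0, 0, 1], [0.0125, 0, 0.0013, 0, 0, 0, 1], [0.015, 0, 0.0015, 0, 0, 0, 1], [0.0175, 0, 0.0018, 0, 0, 0, 1], [0.02, 0, 0.002, 0, 0, 0, 1], [0.0225, 0, 0.0023, 0, 0, 0, 1], [0.025, 0, 0.0026, 0, 0, 0, 1]]}}

```text
t: 6.67
tool_pos: [0.4932, 0.098, 0.0653]
ee_rot: [180.0, -5.9, -10.1]
force: [-4.9, 0.6, 5.8]
gripper_width: -0.002
gripper_force: 3.0
```

```bash
python3 - <<'E'
from h import *
c,E=wrist()
st=(.538,.092); cu=(.5275,.0930)
L=[(circ(*st,.045,.04),(0,255,0)),(circ(*cu,.105,.026),(0,0,255))]
cv2.imwrite("pics/w4.png",overlay(c,(190,0,450,270),2.2,L,E))
E
```

```text
6.6667 [0.49323554 0.09797217 0.06529972] [179.98963148  -5.92608932 -10.10844975]
```

View pics/w4.png

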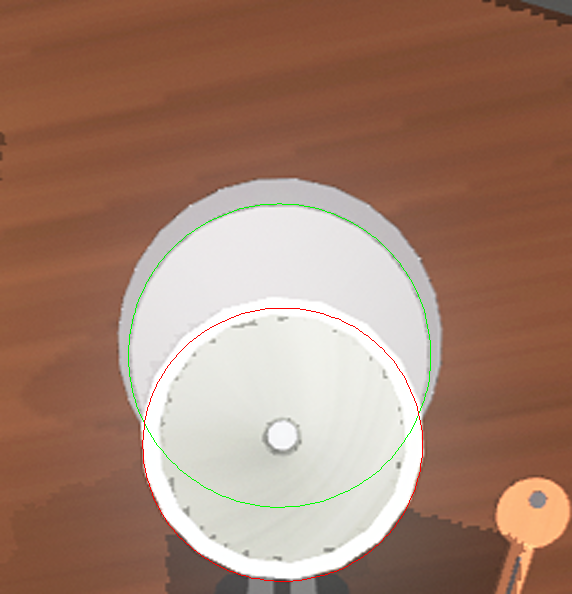

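The finger force has risen to about 5 N, and the rim looks fuller with the drain now centred. So the cup seems to be leaning forward, not sliding. I'll back off gently and recheck numerically.

{"fn": "move_arm", "kwargs": {"commands": [[-0.0025, 0, -0.0002, 0, 0, 0, 1], [-0.005, 0, -0.0005, 0, 0, 0, 1], [-0.0075, 0, -0.0008, 0, 0, 0, 1], [-0.01, 0, -0.001, 0, 0, 0, 1], [-0.0125, 0, -0.0013, 0, 0, 0, 1], [-0.015, 0, -0.0015, 0, 0, 0, 1], [-0.02, 0, -0.002, 0, 0, 0, 1], [-0.025, 0, -0.0026, 0, 0, 0, 1], [-0.033, 0, -0.0034, 0, 0, 0, 1], [-0.04, 0, -0.0041, 0, 0, 0, 1]]}}

```text
t: 7.55
tool_pos: [0.4833, 0.0998, 0.0652]
ee_rot: [-180.0, -6.0, -10.1]
force: [0.7, -0.4, -0.3]
gripper_width: -0.001
gripper_force: 0.0
```

```bash
cat >> h.py <<'E'
def rimfit(c,E,v=True):
    f=c["frame"].astype(int); m=((f.min(2)>240)*255).astype(np.uint8)
    m[:, :200]=0; m[:,440:]=0; m[260:]=0
    cs,_=cv2.findContours(m,cv2.RETR_EXTERNAL,cv2.CHAIN_APPROX_NONE)
    k=max(cs,key=lambda q:np.prod(cv2.boundingRect(q)[2:]))
    hull=cv2.convexHull(k); x,y,w,h=cv2.boundingRect(hull)
    e=cv2.fitEllipse(k[:,0][np.isin(np.arange(len(k)),cv2.convexHull(k,returnPoints=False)[:,0])])
    print("bbox",x,y,w,h,"ell",np.round(e[0],1),np.round(e[1],1))
    # pose fit of a 26 mm circle: x,y,z
    from scipy.optimize import least_squares
    H=hull[:,0].astype(float)
    def res(p):
        q=proj(c,circ(p[0],p[1],p[2],.026,361),E)
        return np.array([np.min(np.hypot(*(q-a).T)) for a in H])
    b=back(c,*e[0],.105,E); r=least_squares(res,[b[0],b[1],.105],diff_step=1e-4,x_scale=[.01,.01,.01])
    print("rim xyz",np.round(r.x,4),"rms",np.sqrt(np.mean(r.fun**2)))
    d=(f.min(2)>240).astype(np.uint8)
    n,_,s,ce=cv2.connectedComponentsWithStats(d)
    for i in range(1,n):
        if 20<s[i,4]<400 and np.hypot(*(ce[i]-e[0]))<25: print("drain-centre px",np.round(ce[i]-e[0],1))
    return r.x
E
python3 - <<'E'
from h import *
c,E=wrist(); cv2.imwrite("pics/w5.png",c["frame"][:,:,::-1]); rimfit(c,E)
E
```

```text
7.55 [0.48333534 0.09975413 0.06521582] [-179.99600854   -5.95363233  -10.10050138]
bbox 255 137 126 123 ell [317.9 198.4] [122.8 125.7]
rim xyz [0.5184 0.0946 0.103 ] rms 0.43386826677896234
drain-centre px [  0.2 -11.2]
```

The back-off restored the cup: it's back at its start and upright. The force ratio (moment balance at about 60 mm height) shows that the finger linkage was touching the rim, not the belly. I'll retreat and tilt more, so that only the fingertip reaches the cup.

{"fn": "move_arm", "kwargs": {"commands": [[-0.01, 0, 0, 0, 0, 0, 1], [-0.025, 0, 0, 0, 0.01, 0, 1], [-0.04, 0, 0.001, 0, 0.025, 0, 1], [-0.049, 0, 0.003, 0, 0.04, 0, 1], [-0.049, 0, 0.003, 0, 0.055, 0, 1], [-0.049, 0, 0.003, 0, 0.067, 0, 1], [-0.049, 0, 0.003, 0, 0.067, 0, 1], [-0.049, 0, 0.003, 0, 0.067, 0, 1]]}}

```text
t: 8.27
tool_pos: [0.4706, 0.1025, 0.0632]
ee_rot: [179.9, -18.0, -10.0]
force: [0.0, -0.2, -0.5]
gripper_width: -0.002
gripper_force: 0.0
```

```bash
sed -i 's/m\[260:\]=0/m[300:]=0/; s/m\[:, :200\]=0/m[:, :180]=0/' h.py; python3 - <<'E'
from h import *
print(manip.state()["joint_positions"].round(1))
c,E=wrist(); rimfit(c,E)
cv2.imwrite("pics/w6.png",c["frame"][:,:,::-1])
E
```

```text
[ -26.3   15.2    2.4  133.6   30.7   18.6 -152.1]
8.2667 [0.47059387 0.10249067 0.06316699] [179.94123092 -18.01493389  -9.95593236]
bbox 259 88 122 122 ell [319.4 148.5] [121.7 121.9]
rim xyz [0.519  0.0944 0.1033] rms 0.3668831483584531
drain-centre px [-0.3 11.2]
```

Joint 7 is near its limit, so I'll turn the yaw up to about -7°, which is the direction wanted anyway, and re-centre laterally while moving up to just short of contact.

{"fn": "move_arm", "kwargs": {"commands": [[0, 0.003, 0, 0.002, 0, -0.006, 1], [0, 0.006, 0, 0.004, 0, -0.012, 1], [0, 0.0085, 0, 0.005, 0, -0.016, 1], [0.004, 0.0085, 0.0013, 0.005, 0, -0.016, 1], [0.009, 0.0085, 0.003, 0.005, 0, -0.016, 1], [0.014, 0.0085, 0.0045, 0.005, 0, -0.016, 1], [0.018, 0.0085, 0.0058, 0.005, 0, -0.016, 1], [0.022, 0.0085, 0.007, 0.005, 0, -0.016, 1], [0.026, 0.0085, 0.0085, 0.005, 0, -0.016, 1], [0.03, 0.0085, 0.01, 0.005, 0, -0.016, 1]]}}

```text
t: 9.15
tool_pos: [0.4791, 0.0984, 0.0631]
ee_rot: [180.0, -18.0, -7.1]
force: [0.5, 0.1, -1.1]
gripper_width: -0.001
gripper_force: 0.0
```

```bash
python3 - <<'E'
from h import *
print(manip.state()["joint_positions"].round(1))
c,E=wrist(); rimfit(c,E)
E
```

```text
[ -22.6   15.6    0.2  133.    29.6   17.9 -146.7]
9.15 [0.4790587  0.09839316 0.06311284] [179.95992452 -18.00230822  -7.07106419]
bbox 257 109 122 123 ell [317.9 169.9] [121.9 122.1]
rim xyz [0.5188 0.0945 0.1035] rms 0.372674955518064
drain-centre px [0.2 6.7]
```

{"fn": "move_arm", "kwargs": {"commands": [[0.0023, 0, 0.0008, 0, 0, 0, 1], [0.0046, 0, 0.0015, 0, 0, 0, 1], [0.0069, 0, 0.0022, 0, 0, 0, 1], [0.0092, 0, 0.003, 0, 0, 0, 1], [0.0115, 0, 0.0037, 0, 0, 0, 1], [0.0138, 0, 0.0045, 0, 0, 0, 1], [0.0161, 0, 0.0052, 0, 0, 0, 1], [0.0184, 0, 0.006, 0, 0, 0, 1], [0.0207, 0, 0.0067, 0, 0, 0, 1], [0.023, 0, 0.0075, 0, 0, 0, 1]]}}

```text
t: 10.03
tool_pos: [0.485, 0.0975, 0.0631]
ee_rot: [180.0, -18.0, -7.1]
force: [0.3, 0.7, 0.0]
gripper_width: 0.005
gripper_force: 0.0
```

```bash
python3 - <<'E'
from h import *
s=manip.state();print(s["joint_positions"].round(1),s["force"])
c,E=wrist(); rimfit(c,E)
E
```

```text
[-2.200e+01  1.600e+01 -1.000e-01  1.323e+02  2.920e+01  1.800e+01
 -1.459e+02] [0.25793329 0.71258228 0.01909036]
10.0333 [0.48499456 0.09754802 0.06311542] [179.95917625 -18.00230278  -7.07723243]
bbox 257 123 122 123 ell [317.8 184. ] [121.7 121.9]
rim xyz [0.5188 0.0944 0.1033] rms 0.41475125577151983
drain-centre px [0.1 3.8]
```

{"fn": "move_arm", "kwargs": {"commands": [[0.0023, 0, 0.0008, 0, 0, 0, 1], [0.0046, 0, 0.0015, 0, 0, 0, 1], [0.0069, 0, 0.0022, 0, 0, 0, 1], [0.0092, 0, 0.003, 0, 0, 0, 1], [0.0115, 0, 0.0037, 0, 0, 0, 1], [0.0138, 0, 0.0045, 0, 0, 0, 1], [0.0161, 0, 0.0052, 0, 0, 0, 1], [0.0184, 0, 0.006, 0, 0, 0, 1]]}}

```text
t: 10.75
tool_pos: [0.4898, 0.097, 0.0631]
ee_rot: [180.0, -18.0, -7.1]
force: [0.5, -0.2, -0.1]
gripper_width: 0.001
gripper_force: 0.0
```

```bash
python3 - <<'E'
from h import *
c,E=wrist(); rimfit(c,E)
E
```

```text
10.75 [0.48980021 0.09695773 0.06310895] [179.96111078 -18.00212825  -7.08117891]
bbox 257 135 122 122 ell [317.7 195.4] [121.4 122.1]
rim xyz [0.5188 0.0945 0.1033] rms 0.37708133445079617
drain-centre px [0.2 1.3]
```

{"fn": "move_arm", "kwargs": {"commands": [[0.0023, 0, 0.0008, 0, 0, 0, 1], [0.0046, 0, 0.0015, 0, 0, 0, 1], [0.0069, 0, 0.0022, 0, 0, 0, 1], [0.0092, 0, 0.003, 0, 0, 0, 1], [0.0115, 0, 0.0037, 0, 0, 0, 1]]}}

```text
t: 11.22
tool_pos: [0.4925, 0.0966, 0.063]
ee_rot: [179.9, -18.0, -7.1]
force: [-3.2, 0.7, 2.5]
gripper_width: 0.0
gripper_force: 1.4
```

```bash
python3 - <<'E'
from h import *
c,E=wrist(); rimfit(c,E)
E
```

```text
11.2167 [0.49246302 0.09658217 0.06304784] [179.94655315 -17.97804535  -7.06962711]
bbox 257 135 122 123 ell [317.7 195.8] [122.  122.3]
rim xyz [0.5213 0.0941 0.1037] rms 0.4065158543545528
drain-centre px [0.1 3.9]
```

```bash
python3 - <<'E'
from h import *
s=manip.state(); c,E=wrist(); Rm=R.from_euler('xyz',s["ee_rot"],degrees=True)
def tp(a,b,L): return s["tool_pos"]+Rm.apply([a,b,-L])
t=vision.camera("scene")
def draw(im,cam,Ex,u0,v0,k):
    for L,col in ((0,(0,0,255)),(.02,(0,255,0)),(.04,(255,0,0))):
        P=np.array([tp(.011,.011,L),tp(.011,-.011,L),tp(-.011,-.011,L),tp(-.011,.011,L)])
        q=(proj(cam,P,Ex)-[u0,v0]+.5)*k; cv2.polylines(im,[np.round(q).astype(int)],True,col,1)
a=overlay(c,(220,110,420,310),2,[],E); a=cv2.resize(c["frame"][110:310,220:420,::-1],(400,400),interpolation=cv2.INTER_CUBIC); draw(a,c,E,220,110,2)
b=cv2.resize(t["frame"][150:222,280:352,::-1],(400,400),interpolation=cv2.INTER_CUBIC); draw(b,t,None,280,150,400/72)
cv2.imwrite("pics/d.png",np.hstack([a,b]))
E
```

```text
11.2667 [0.49266524 0.09659071 0.06309989] [179.953046   -17.99159754  -7.07296806]
```

View pics/d.png

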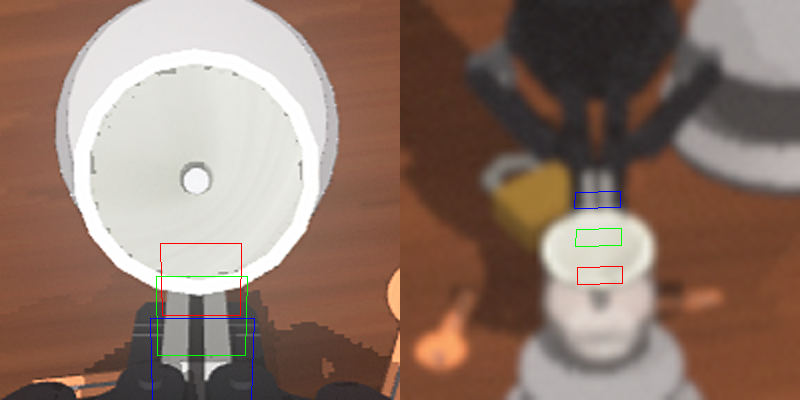

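The crop shows that the pads disappear behind the rim. The contact geometry at the two tilts suggests the part that touches lies 20-30 mm behind the nominal TCP, so the tip's true end needs checking. I'll back off, raise the hand, and sample the image along the finger.

{"fn": "move_arm", "kwargs": {"commands": [[-0.002, 0, -0.0007, 0, 0, 0, 1], [-0.0045, 0, -0.0015, 0, 0, 0, 1], [-0.007, 0, -0.0023, 0, 0, 0, 1], [-0.01, 0, -0.0033, 0, 0, 0, 1], [-0.013, 0, -0.0042, 0, 0, 0, 1], [-0.018, 0, -0.006, 0, 0, 0, 1], [-0.026, 0, -0.0085, 0, 0, 0, 1], [-0.038, 0, -0.0124, 0, 0, 0, 1], [-0.055, 0, -0.018, 0, 0, 0, 1], [-0.065, 0, -0.021, 0, 0, 0, 1]]}}

```text
t: 12.2
tool_pos: [0.4751, 0.0987, 0.063]
ee_rot: [179.9, -18.0, -7.1]
force: [-0.3, 0.2, -0.6]
gripper_width: 0.002
gripper_force: 0.0
```

{"fn": "move_arm", "kwargs": {"commands": [[0.01, 0, -0.03, 0, 0, 0, 1], [0.03, 0, -0.09, 0, 0, 0, 1], [0.055, 0, -0.17, 0, 0, 0, 1], [0.08, 0, -0.25, 0, 0, 0, 1], [0.1, 0, -0.31, 0, 0, 0, 1], [0.11, 0, -0.34, 0, 0, 0, 1], [0.11, 0, -0.34, 0, 0, 0, 1]]}}

```text
t: 12.78
tool_pos: [0.477, 0.0993, 0.1548]
ee_rot: [-179.9, -18.2, -7.1]
force: [-0.3, -0.5, -0.3]
gripper_width: -0.002
gripper_force: 0.0
```

```bash
python3 - <<'E'
from h import *
s=manip.state(); c,E=wrist(); Rm=R.from_euler('xyz',s["ee_rot"],degrees=True); print(s["force"])
rimfit(c,E)
tp=lambda a,b,L: s["tool_pos"]+Rm.apply([a,b,-L])
t=vision.camera("scene"); o=vision.camera("top")
cv2.imwrite("pics/sc9.png",t["frame"][:,:,::-1]);cv2.imwrite("pics/tp9.png",o["frame"][:,:,::-1])
for b in (-.004,.004):
  for L in np.arange(-.016,.061,.004):
    u,v=proj(t,tp(.008,b,L))[0]; print(round(L*1000),(round(u,1),round(v,1)),t["frame"][int(round(v)),int(round(u))], end=' | ')
  print()
E
```

```text
12.7833 [0.47700844 0.09925157 0.15480391] [-179.90138142  -18.24063217   -7.13245081]
[-0.27953459 -0.53922446 -0.27270797]
bbox 283 143 74 74 ell [318.8 179.4] [73.  73.8]
rim xyz [0.519  0.0945 0.1035] rms 0.31865576825171565
drain-centre px [-0.1  3.5]
-16 (np.float64(316.3), np.float64(175.5)) [89 52 36] | -12 (np.float64(316.2), np.float64(174.1)) [105  62  40] | -8 (np.float64(316.2), np.float64(172.7)) [112  68  43] | -4 (np.float64(316.2), np.float64(171.2)) [117  70  45] | 0 (np.float64(316.1), np.float64(169.8)) [119  70  45] | 4 (np.float64(316.1), np.float64(168.4)) [129  76  49] | 8 (np.float64(316.0), np.float64(166.9)) [129  75  49] | 12 (np.float64(316.0), np.float64(165.5)) [124  72  48] | 16 (np.float64(315.9), np.float64(164.0)) [123  75  54] | 20 (np.float64(315.9), np.float64(162.6)) [120  89  77] | 24 (np.float64(315.9), np.float64(161.1)) [135 128 125] | 28 (np.float64(315.8), np.float64(159.7)) [138 133 130] | 32 (np.float64(315.8), np.float64(158.2)) [137 131 131] | 36 (np.float64(315.7), np.float64(156.8)) [139 134 133] | 40 (np.float64(315.7), np.float64(1
[... 751 characters left out ...]
 73  49] | 16 (np.float64(312.9), np.float64(164.1)) [118  75  55] | 20 (np.float64(312.8), np.float64(162.7)) [114  89  79] | 24 (np.float64(312.8), np.float64(161.2)) [136 130 127] | 28 (np.float64(312.8), np.float64(159.8)) [138 132 130] | 32 (np.float64(312.7), np.float64(158.3)) [138 135 133] | 36 (np.float64(312.7), np.float64(156.8)) [141 137 134] | 40 (np.float64(312.6), np.float64(155.4)) [144 138 137] | 44 (np.float64(312.6), np.float64(153.9)) [140 135 133] | 48 (np.float64(312.5), np.float64(152.4)) [128 124 122] | 52 (np.float64(312.5), np.float64(151.0)) [129 124 123] | 56 (np.float64(312.4), np.float64(149.5)) [75 74 72] | 60 (np.float64(312.4), np.float64(148.0)) [54 50 52] |
```

Confirmed: the finger pads start about 21 mm behind the reported TCP, so the true tip was at about 83 mm and pushing too high. I'll redo it with the TCP at z≈0.044, which puts the true tip corner at about 66.5 mm (mid-belly), 15 mm clear of the stand.

{"fn": "move_arm", "kwargs": {"commands": [[-0.034, 0, -0.011, 0, 0, 0, 1], [-0.05, 0, 0.03, 0, -0.005, 0, 1], [-0.075, 0, 0.11, 0, -0.01, 0, 1], [-0.1, 0, 0.19, 0, -0.015, 0, 1], [-0.125, 0, 0.27, 0, -0.022, 0, 1], [-0.145, 0, 0.33, 0, -0.022, 0, 1], [-0.16, 0, 0.375, 0, -0.022, 0, 1], [-0.17, 0, 0.4, 0, -0.022, 0, 1], [-0.173, 0, 0.411, 0, -0.022, 0, 1], [-0.173, 0, 0.411, 0, -0.022, 0, 1]]}}

```text
t: 13.77
tool_pos: [0.4656, 0.0998, 0.0403]
ee_rot: [179.9, -13.9, -7.0]
force: [1.0, -0.1, -0.1]
gripper_width: 0.001
gripper_force: 0.0
```

```bash
python3 - <<'E'
from h import *
print(manip.state()["joint_positions"].round(1))
c,E=wrist(); rimfit(c,E)
E
```

```text
[ -20.4   18.2   -1.7  132.5   23.6   18.5 -140.7]
13.7667 [0.46557203 0.09979478 0.04028965] [179.89434571 -13.92280658  -7.03182642]
bbox 243 59 150 154 ell [317.4 135.4] [150.8 152.7]
rim xyz [0.5189 0.0946 0.1035] rms 0.4881093268139453
drain-centre px [ 1.8 14.3]
```

{"fn": "move_arm", "kwargs": {"commands": [[0.0034, -0.002, -0.0136, 0, 0, 0, 1], [0.01, -0.005, -0.012, 0, 0, 0, 1], [0.02, -0.005, -0.0095, 0, 0, 0, 1], [0.03, -0.005, -0.007, 0, 0, 0, 1], [0.04, -0.005, -0.0045, 0, 0, 0, 1], [0.048, -0.005, -0.0025, 0, 0, 0, 1], [0.054, -0.005, -0.001, 0, 0, 0, 1], [0.059, -0.005, 0, 0, 0, 0, 1], [0.0617, -0.005, 0.0008, 0, 0, 0, 1]]}}

```text
t: 14.57
tool_pos: [0.4816, 0.0992, 0.0449]
ee_rot: [180.0, -14.0, -7.1]
force: [0.7, -0.5, 0.7]
gripper_width: -0.002
gripper_force: 0.0
```

{"fn": "move_arm", "kwargs": {"commands": [[0.0025, 0, 0.0006, 0, 0, 0, 1], [0.005, 0, 0.0012, 0, 0, 0, 1], [0.0075, 0, 0.0018, 0, 0, 0, 1], [0.01, 0, 0.0025, 0, 0, 0, 1], [0.0125, 0, 0.0031, 0, 0, 0, 1], [0.015, 0, 0.0037, 0, 0, 0, 1], [0.0175, 0, 0.0043, 0, 0, 0, 1], [0.02, 0, 0.005, 0, 0, 0, 1], [0.0225, 0, 0.0056, 0, 0, 0, 1], [0.025, 0, 0.0062, 0, 0, 0, 1]]}}

```text
t: 15.4
tool_pos: [0.4875, 0.0985, 0.0448]
ee_rot: [179.9, -14.0, -7.1]
force: [-1.8, -0.1, 2.0]
gripper_width: 0.007
gripper_force: 0.8
```

```bash
python3 - <<'E'
from h import *
s=manip.state();print(s["joint_positions"].round(1),s["force"].round(2))
c,E=wrist(); rimfit(c,E)
E
```

```text
[ -18.1   19.1   -2.8  129.8   22.3   20.  -138.1] [-1.84 -0.13  2.01]
15.4 [0.48745356 0.09845418 0.04478062] [179.94392401 -14.00686373  -7.06761747]
bbox 250 122 143 144 ell [321.2 193.4] [142.7 143. ]
rim xyz [0.5204 0.0943 0.1034] rms 0.45497818741655666
drain-centre px [-0.2 -2.4]
```

```bash
cat >> h.py <<'E'
def Eof(c,p,e):
    P=np.eye(4);P[:3,:3]=R.from_euler('xyz',e,degrees=True).as_matrix();P[:3,3]=p
    return P@c["tool_from_camera"]
E
python3 - <<'E'
from h import *
c=vision.camera("wrist")
F=[("up18a",[.47059,.10249,.06317],[179.94,-18.015,-9.956],(319.4-.3,148.5+11.2),(.519,.0944)),
("up18b",[.4898,.09696,.06311],[179.96,-18.002,-7.081],(317.9,196.7),(.5188,.0945)),
("up14",[.46557,.09979,.04029],[179.894,-13.923,-7.032],(319.2,149.7),(.5189,.0946)),
("tip18",[.49246,.09658,.06305],[179.947,-17.978,-7.07],(317.8,199.7),(.5213,.0941)),
("now",[.48745,.09845,.04478],[179.944,-14.007,-7.068],(321.,191.),(.5204,.0943))]
for n,p,e,d,r in F:
    E=Eof(c,p,e); print(n,[(z,(back(c,*d,z,E)-r).round(4).tolist()) for z in (.07,.08,.09)])
E
```

```text
up18a [(0.07, [-0.0004, 0.0001]), (0.08, [-0.0017, 0.0004]), (0.09, [-0.0029, 0.0006])]
up18b [(0.07, [-0.0, -0.0001]), (0.08, [-0.0002, -0.0]), (0.09, [-0.0003, -0.0])]
up14 [(0.07, [-0.0017, -0.0007]), (0.08, [-0.0025, -0.0005]), (0.09, [-0.0034, -0.0004])]
tip18 [(0.07, [-0.0014, 0.0002]), (0.08, [-0.0015, 0.0002]), (0.09, [-0.0015, 0.0002])]
now [(0.07, [0.0, -0.0003]), (0.08, [0.0004, -0.0003]), (0.09, [0.0008, -0.0002])]
```

The drain axis and the rim now coincide, so the cup is sliding upright and has moved about 1.5 mm. I'll continue the slow push.

{"fn": "move_arm", "kwargs": {"commands": [[0.0025, 0, 0.0006, 0, 0, 0, 1], [0.005, 0, 0.0012, 0, 0, 0, 1], [0.0075, 0, 0.0018, 0, 0, 0, 1], [0.01, 0, 0.0025, 0, 0, 0, 1], [0.0125, 0, 0.0031, 0, 0, 0, 1]]}}

```text
t: 15.92
tool_pos: [0.4911, 0.0981, 0.0449]
ee_rot: [180.0, -14.0, -7.1]
force: [-0.6, -0.1, 0.7]
gripper_width: 0.003
gripper_force: 0.6
```

```bash
sed -i 's/print("drain-centre px",.*$/print("lean mm",1e3*(back(c,*ce[i],.07,E)-r.x[:2]))/' h.py; python3 - <<'E'
from h import *
c,E=wrist(); rimfit(c,E)
E
```

```text
15.9167 [0.49111945 0.09805203 0.04489563] [179.96084502 -14.04401813  -7.07880123]
bbox 251 122 142 144 ell [321.3 193.2] [142.5 142.8]
rim xyz [0.5241 0.0938 0.1034] rms 0.474918074981924
lean mm [ 0.09664312 -0.24412049]
```

Sliding cleanly: the cup moves with the tip, force is about 0.6 N and there's no lean. About 14 mm to go.

{"fn": "move_arm", "kwargs": {"commands": [[0.0025, 0, 0.0006, 0, 0, 0, 1], [0.005, 0, 0.0012, 0, 0, 0, 1], [0.0075, 0, 0.0018, 0, 0, 0, 1], [0.01, 0, 0.0025, 0, 0, 0, 1], [0.0125, 0, 0.0031, 0, 0, 0, 1], [0.015, 0, 0.0037, 0, 0, 0, 1], [0.0175, 0, 0.0043, 0, 0, 0, 1], [0.02, 0, 0.005, 0, 0, 0, 1], [0.0225, 0, 0.0056, 0, 0, 0, 1], [0.025, 0, 0.0062, 0, 0, 0, 1]]}}

```text
t: 16.8
tool_pos: [0.4974, 0.0972, 0.0449]
ee_rot: [180.0, -14.0, -7.1]
force: [-0.7, 0.2, -0.1]
gripper_width: 0.001
gripper_force: 0.6
```

```bash
python3 - <<'E'
from h import *
c,E=wrist(); rimfit(c,E); np.save("w7.npy",c["frame"]); np.save("E7.npy",E)
# disc edge: search along rays from projected 40mm circle for strongest gradient, both edges
g=cv2.GaussianBlur(cv2.cvtColor(c["frame"],cv2.COLOR_RGB2GRAY),(0,0),.8).astype(float)
for a in range(-100,101,20):
    A=np.radians(a); rr=np.arange(.034,.048,.0005)
    q=proj(c,np.c_[.538+rr*np.cos(A),.092+rr*np.sin(A),0*rr+.045],E).astype(np.float32)
    v=cv2.remap(g.astype(np.float32),q[None,:,0],q[None,:,1],cv2.INTER_LINEAR)[0]
    print(a,np.round(v[::2]).astype(int))
E
```

```text
16.8 [0.49743997 0.09724975 0.04489596] [179.9597446  -14.03938913  -7.08194527]
bbox 250 122 143 144 ell [321.3 193.2] [142.6 142.8]
rim xyz [0.5304 0.093  0.1034] rms 0.48577256058618323
lean mm [ 0.0379173  -0.09952234]
-100 [248 254 254 254 252 220 182 179 137 111 110 110 109 109]
-80 [254 242 220 217 217 209 187 181 139 110 108 108 107 107]
-60 [221 220 220 220 219 205 183 174 121 102 101 100  99  98]
-40 [222 222 222 222 222 211 185 179 128 105 104 102  99  98]
-20 [224 224 223 223 223 208 186 177 117 103 104 104 102 100]
0 [227 227 226 226 226 205 180 179 128 104 103 103 105 106]
20 [228 228 228 228 227 208 183 182 131 103 103 103 104 106]
40 [229 229 229 229 228 203 185 184 138 106 104 102 102 101]
60 [228 228 228 228 228 211 188 186 148 109 109 108 108 108]
80 [254 254 242 226 225 203 186 184 150 109 108 108 107 106]
100 [218 238 254 254 254 249 201 185 163 117 112 111 111 109]
```

The disc edge falls at the same radius in all directions, so the stand centre (0.538,0.092) holds to a few tenths of a mm. 7.6 mm remain; I'll push 7, then check.

{"fn": "move_arm", "kwargs": {"commands": [[0.0025, 0, 0.0006, 0, 0, 0, 1], [0.005, 0, 0.0012, 0, 0, 0, 1], [0.0075, 0, 0.0018, 0, 0, 0, 1], [0.01, 0, 0.0025, 0, 0, 0, 1], [0.0125, 0, 0.0031, 0, 0, 0, 1], [0.015, 0, 0.0037, 0, 0, 0, 1], [0.0175, 0, 0.0043, 0, 0, 0, 1], [0.02, 0, 0.005, 0, 0, 0, 1], [0.0225, 0, 0.0056, 0, 0, 0, 1], [0.025, 0, 0.0062, 0, 0, 0, 1]]}}

```text
t: 17.68
tool_pos: [0.5039, 0.0965, 0.0449]
ee_rot: [180.0, -14.0, -7.1]
force: [-1.4, 0.8, -0.1]
gripper_width: 0.001
gripper_force: 0.5
```

```bash
python3 - <<'E'
from h import *
c,E=wrist(); r=rimfit(c,E)
g=cv2.GaussianBlur(cv2.cvtColor(c["frame"],cv2.COLOR_RGB2GRAY),(0,0),.8).astype(np.float32)
for a in range(-100,101,20):
    A=np.radians(a); rr=np.arange(.034,.048,.0005)
    q=proj(c,np.c_[.538+rr*np.cos(A),.092+rr*np.sin(A),0*rr+.045],E).astype(np.float32)
    v=cv2.remap(g,q[None,:,0],q[None,:,1],cv2.INTER_LINEAR)[0]
    i=np.argmax(v<200) ; print(a,rr[i],end=' ')
# rim outer edge radius at z=.105 in all directions around fit centre
t=vision.camera("scene"); st=vision.camera("top")
for n,k in (("scene",t),("top",st)): np.save(n+"8.npy",k["frame"])
E
```

```text
17.6833 [0.50385904 0.09647081 0.0449488 ] [179.96240424 -14.04382294  -7.0818151 ]
bbox 250 122 143 144 ell [321.4 193.2] [142.5 143.1]
rim xyz [0.5369 0.0921 0.1035] rms 0.5021323196638295
lean mm [ 0.00016321 -0.08625361]
-100 0.04000000000000001 -80 0.03950000000000001 -60 0.03950000000000001 -40 0.03950000000000001 -20 0.03950000000000001 0 0.03950000000000001 20 0.03950000000000001 40 0.03950000000000001 60 0.03950000000000001 80 0.03900000000000001 100 0.04050000000000001
```

The cup is now about 1 mm from centre. I'll back away gently and check from a higher viewpoint.

{"fn": "move_arm", "kwargs": {"commands": [[-0.0025, 0, -0.0006, 0, 0, 0, 1], [-0.006, 0, -0.0015, 0, 0, 0, 1], [-0.012, 0, -0.003, 0, 0, 0, 1], [-0.02, 0, -0.005, 0, 0, 0, 1], [-0.032, 0, -0.008, 0, 0, 0, 1], [-0.046, 0, -0.0115, 0, 0, 0, 1], [-0.058, 0, -0.0145, 0, 0, 0, 1], [-0.065, 0, -0.016, 0, 0, 0, 1], [-0.065, 0, -0.016, 0, 0, 0, 1]]}}

```text
t: 18.58
tool_pos: [0.4866, 0.0986, 0.0448]
ee_rot: [179.9, -14.0, -7.1]
force: [-0.4, -0.1, -0.6]
gripper_width: -0.002
gripper_force: 0.0
```

```bash
python3 - <<'E'
from h import *
c,E=wrist(); r=rimfit(c,E); print("cam xy",E[:3,3])
g=cv2.GaussianBlur(cv2.cvtColor(c["frame"],cv2.COLOR_RGB2GRAY),(0,0),.8).astype(np.float32)
for a in range(-100,101,20):
    A=np.radians(a); rr=np.arange(.034,.048,.0005)
    q=proj(c,np.c_[.538+rr*np.cos(A),.092+rr*np.sin(A),0*rr+.045],E).astype(np.float32)
    v=cv2.remap(g,q[None,:,0],q[None,:,1],cv2.INTER_LINEAR)[0]
    print(a,np.round(v[::2]).astype(int))
E
```

```text
18.5833 [0.48656916 0.09861685 0.04482081] [179.94984614 -14.02143417  -7.05123261]
bbox 250 72 144 146 ell [321.5 144.8] [144.6 145.7]
rim xyz [0.5369 0.0922 0.1034] rms 0.49698038762937796
lean mm [-0.94708833 -0.31503076]
cam xy [0.52540227 0.09491087 0.22161427]
-100 [228 249 253 253 254 236 190 177 135 109 109 107 107 106]
-80 [228 229 237 252 254 254 253 203 117 109 108 108 107 106]
-60 [221 221 219 222 246 254 254 254 227 121 101 101 100  99]
-40 [217 217 211 189 183 245 254 254 253 211 111 102 101 101]
-20 [218 219 219 220 207 234 254 254 254 239 128 103 102 102]
0 [209 210 210 209 186 240 254 254 254 211 119 109 109 106]
20 [214 215 215 211 236 254 254 254 226 121 108 109 108 108]
40 [185 165 183 244 254 254 254 215 114 105 104 103 102 101]
60 [213 237 253 254 254 249 206 158 113 110 109 109 107 107]
80 [251 254 254 253 238 195 178 182 144 110 108 107 106 105]
100 [254 254 247 219 217 202 178 183 178 136 108 107 107 106]
```

The cup is at (0.5369,0.0922) against the stand's (0.538,0.092). One last light tap of just over 1 mm, then away.

{"fn": "move_arm", "kwargs": {"commands": [[0.01, 0, 0.0025, 0, 0, 0, 1], [0.025, 0, 0.0062, 0, 0, 0, 1], [0.04, 0, 0.0099, 0, 0, 0, 1], [0.05, 0, 0.0124, 0, 0, 0, 1], [0.056, 0, 0.0139, 0, 0, 0, 1], [0.06, 0, 0.0148, 0, 0, 0, 1], [0.063, 0, 0.0156, 0, 0, 0, 1], [0.0655, 0, 0.0162, 0, 0, 0, 1], [0.0675, 0, 0.0167, 0, 0, 0, 1], [0.0695, 0, 0.0172, 0, 0, 0, 1]]}}

```text
t: 19.47
tool_pos: [0.5043, 0.0963, 0.0447]
ee_rot: [179.9, -14.0, -7.1]
force: [-1.9, 0.4, 1.6]
gripper_width: 0.002
gripper_force: 0.9
```

{"fn": "move_arm", "kwargs": {"commands": [[0, 0, 0, 0, 0, 0, 1], [-0.0025, 0, -0.0006, 0, 0, 0, 1], [-0.006, 0, -0.0015, 0, 0, 0, 1], [-0.012, 0, -0.003, 0, 0, 0, 1], [-0.025, 0, -0.006, 0, 0, 0, 1], [-0.042, 0, -0.0105, 0, 0, 0, 1], [-0.058, 0, -0.0145, 0, 0, 0, 1], [-0.07, 0, -0.0175, 0, 0, 0, 1], [-0.07, 0, -0.0175, 0, 0, 0, 1]]}}

```text
t: 20.22
tool_pos: [0.486, 0.0986, 0.0448]
ee_rot: [179.9, -14.0, -7.0]
force: [0.0, 0.9, -0.4]
gripper_width: -0.004
gripper_force: 0.0
```

```bash
python3 - <<'E'
from h import *
c,E=wrist(); r=rimfit(c,E)
from scipy.optimize import least_squares
for n in ("top","scene"):
    k=vision.camera(n); f=k["frame"]; b=back
    # score: mean brightness step across projected circle
    g=cv2.GaussianBlur(f,(0,0),.7).astype(np.float32)
    def step(x,y,z,ri,ro,sel=slice(None)):
        v=[]
        for rad in (ri,ro):
            q=proj(k,circ(x,y,z,rad,72)[sel],None).astype(np.float32); v.append(cv2.remap(g,q[None,:,0],q[None,:,1],cv2.INTER_LINEAR)[0])
        return np.abs(v[0]-v[1]).sum(1).mean()
    for nm,z,ri,ro in (("disc",.045,.037,.0425),("foot",.004,.049,.0555),("rim",.105,.023,.029)):
        G=[(step(.538+i*.0005,.092+j*.0005,z,ri,ro),.538+i*.0005,.092+j*.0005) for i in range(-14,15) for j in range(-14,15)]
        print(n,nm,max(G))
E
```

```text
20.2167 [0.48600711 0.0986125  0.04478663] [179.93817662 -14.00054286  -7.03934193]
bbox 250 68 144 148 ell [321.3 141.6] [144.9 146.2]
rim xyz [0.5374 0.0921 0.1035] rms 0.4775376383276487
lean mm [-1.02435651 -0.29919037]
top disc (np.float32(168.33788), 0.5415, 0.0955)
top foot (np.float32(206.96005), 0.5365000000000001, 0.091)
top rim (np.float32(152.51581), 0.541, 0.08549999999999999)
scene disc (np.float32(114.98364), 0.5385, 0.091)
scene foot (np.float32(138.54892), 0.537, 0.0915)
scene rim (np.float32(208.43292), 0.538, 0.0915)
```

Wrist and scene views agree that the cup is within about 0.6 mm of the stand's centre and upright. Withdrawing.

{"fn": "move_arm", "kwargs": {"commands": [[-0.02, 0, -0.005, 0, 0, 0, 1], [-0.04, 0, -0.01, 0, 0, 0, 1], [-0.03, 0, -0.05, 0, 0, 0, 1], [-0.005, 0, -0.15, 0, 0, 0, 1], [0.02, 0, -0.25, 0, 0, 0, 1], [0.04, 0, -0.34, 0, 0, 0, 1], [0.055, 0, -0.39, 0, 0, 0, 1], [0.057, 0, -0.4, 0, 0, 0, 1], [0.057, 0, -0.4, 0, 0, 0, 1]]}}

```text
t: 21.12
tool_pos: [0.4767, 0.1, 0.146]
ee_rot: [180.0, -14.1, -7.1]
force: [-0.4, 0.7, 0.1]
gripper_width: -0.001
gripper_force: 0.0
```

```bash
python3 - <<'E'
from h import *
from cell import hand_in
c,E=wrist(); r=rimfit(c,E)
if np.hypot(r[0]-.538,r[1]-.092)<.002: print(hand_in())
E
```

```text
21.1167 [0.47674381 0.0999632  0.14600022] [179.99580945 -14.13179567  -7.09762647]
bbox 281 106 78 79 ell [319.7 144.8] [78.1 78.3]
rim xyz [0.5377 0.0922 0.1035] rms 0.28725996382817426
lean mm [-0.54654301  0.11161726]
the job is handed in; nothing more can be done
None
```

The cup stands upright within about 0.5 mm of the stand's centre and the job is handed in at 21 s with the hand withdrawn; two early pushes caught the rim and leaned the cup a few degrees (perhaps 8°) before it settled back, and I did not re-measure the other items.

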